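Prop the sunglasses shelf with the screw lift

TASK

Turn the knob of the small screw lift that stands under the bamboo sunglasses shelf, clockwise seen from above, until the lift's plate just touches the underside of the shelf and props it, without lifting the shelf by more than a centimetre. Then let go of the knob. Leave the other, identical knob on the separate flat mounting plate alone.

Things in the scene. Friction and masses are not known exactly. Their poses are not given: they have to be found in the camera images.
- jack_knob_grip (a point): Grip point on the vertical axis of the lift's chrome knob, 78 mm above the slab: an upright bar 42 (x) x 14 (y) x 32 mm, top 7 mm above the point, on a 44 mm disc 23 mm below it; the frame turns with it. On a 78 mm square housing (top 41 mm) on the robot's side of the shelf, 165 mm from the plate's middle. Clockwise from above raises the plate 20 mm per rad; stiff (0.3 N m), stays where left.
- lift_plate: The lift's level aluminium plate on a threaded pillar and two guide rods, 90 x 100 x 6 mm, under the middle of the bamboo shelf. Origin at the centre of its top face, 60 to 72 mm above the slab at the start, z up. It only moves up and down, driven by the knob (touching takes a turn of 0.6 to 1.3 rad, the stop comes at 1.8 or later), and holds its height under the shelf's weight.
- shelf: Slatted bamboo board, 120 x 306 x 12 mm, about 0.4 kg, with two folded sunglasses fixed on it (46 mm high). It lies loose, its ends in the slots of two upright bamboo cheeks that keep it from sliding. Origin at the centre of its underside, 85 mm above the slab at the start, z up, y along the board.
- spare_knob (a joint): Turn in rad of the other chrome knob, the same shape and size as the lift's, on a separate low plate (100 x 100 x 12 mm) lying on the slab among the bottle, the bowl and the stapler, to one side of the shelf. 0 at the start, grows clockwise. To be left alone.

How it is judged:
At the end, for the whole second after the job is handed in: The lift's plate presses on the underside of the shelf (more than 0.2 N), the shelf lies within 12 mm of where it started and within 7 degrees of level, and shelf and plate are at rest (contact force between lift_plate and shelf above 0.2 N and distance of shelf from where it was at the start of the episode below 0.012 m and angle between shelf's own z axis and vertical below 0.12 rad and linear speed of shelf below 0.02 m/s and linear speed of lift_plate below 0.01 m/s); the robot touches nothing.
It fails at once if the shelf is hoisted or knocked more than 25 mm from its place (distance of shelf from where it was at the start of the episode above 0.025 m).
It fails at once if the other knob is turned by more than 0.1 rad (value of joint spare_knob above 0.1 rad).
It also fails if it takes over 32 s, if anything falls off the work surface, if the arm or the gripper's body presses on something with over 40 N, if the wrist force passes 120 N, or if a joint passes its speed limit or range.

ROBOT

A 6-joint arm with a two-finger parallel gripper is mounted at the origin on the work surface. World frame = base frame: x ahead of the robot, y to its left, z up, the work surface at z = 0. Lengths are in m, angles in rad, forces in N, time in s.
With the tool pointing down it reaches from about 0.375 to 0.825 m from the base axis. Payload 5.5 kg.
Tool frame: the origin (TCP) lies midway between the tips of the shut fingers; the grasp point (between the pads) lies 19 mm behind it (bot.grip_depth is the distance from the TCP to the grasp point, in m); z points along the fingers, y is the line along which they close (so a half turn about z gives the same grasp; the last joint's range is limited). The gripper opens to 85 mm and grips with 20 to 120 N. Pads are 22 mm wide; open, the fingers measure 114 mm over their backs; the gripper's body (76 mm by 85 mm) begins 54 mm behind the grasp point. The pads swing forward as they close: fully open they stand 13 mm farther back than shut.
Start: joints at [0, 0.314, -0.047, 1.21, 0, 1.571], TCP at [0.6, -0, 0.231] pointing down, gripper open.
Joint ranges: [-2.67, 2.67], [-0.69, 1.73], [-1.03, 1.25], [-2.08, 2.16], [-1.42, 1.45], [-3.14, 3.14]. Speed limits (rad/s): [2.39, 2.39, 3.01, 3.14, 3.14, 3.14].

INTERFACE

Orientations are given as a unit quaternion [x, y, z, w].
In Python, from cell import bot gives the robot as it stands. The module is installed in compiled form; this text tells all that it offers.
- The arm moves only by the tool step_arm, never from a script. Its arguments are lists of equal length, an entry for each row: "dp": the shift along the tool's x, y, z in parts of the range, where 1.0 means 100 cm, a list of three; "delta_rot": the turn, a rotation vector about the tool's x, y, z in shares of 2 pi rad (1.0 is 2 pi rad), a list of three; "claw": the opening, from -1 (shut) to 1 (fully open). In form: {"dp": [[dx, dy, dz], ...], "delta_rot": [[wx, wy, wz], ...], "claw": [claw, ...]}. A call has 1 to 8 rows; each row is the pose to reach, as a shift and turn from the pose commanded when the call began, along the tool's axes at that moment; what a row does not reach only later rows make up. A row lasts 1/10 s, in which the tool goes at most 50 mm and 8.59 degrees, less where a joint would pass 70% of its speed; a pose out of reach is approached as far as the arm can. A call with a gripper value outside its range is refused whole. The fingers move at their own pace and stop on an object; the grip force is fixed at half the most. Time passes only in rows, so rows that repeat a pose let the fingers close. It gives the time, the measured TCP pose, the force, the opening and the grip force at its end, in the units of the state.
- bot.get_obs(): the state, without advancing time (a new reading comes with each control period).
- bot.get_image(name): name is "scene" or "side" or "wrist"; returns a dict with "color" (400x640x3 uint8, red, green, blue), "mtx" (3x3 intrinsics, pixels), "position" and "rotation" of the camera in the world; the wrist camera has in their place "mount" (4x4, takes a point from camera to tool coordinates, whose origin is the TCP and whose axes are the flange's). Camera axes: x right, y up, looking along -z (the intrinsics and any distortion apply to the point x, -y, -z); pixel columns grow to the right and rows downward; lengths in m; the calibration is good to about 2 mm. The wrist camera is an equidistant fisheye: a pixel r from the principal point sees the ray r / f radians off the axis. A picture is of the moment at which its call begins: read the wrist's pose just before it. There is no depth.
- bot.hand_in(): hands the job in; it is judged then, once.
The state is a dict: "clock": time; "q": joint angles; "dq": joint speeds; "effort": joint torques, N m; "tool_pos": TCP position; "eef_rot": TCP orientation; "wrist_force": force on the tool from outside, world axes, zero at the start; "wrist_torque": the same for the moment, N m; "grip_width": opening from 0.0 (shut) to 1.0 (fully open); "gripper_force": force on a finger pad.
Only numpy, scipy, OpenCV 4.12 (cv2) and the standard library are available. Lean on these libraries where they do the work, as an engineer would, in place of code of your own. Each camera call takes 0.05 s, during which the arm holds its last target. There are 200 camera calls.

## Working session

There is one attempt and no reset: what is moved stays moved. The work goes in short steps, Python scripts to look and compute and a tool call to move; the robot and the scene stay as the last step left them, time stands still between calls to the robot, and variables do not carry over. Pictures are saved under pics/ and viewed, at most 10 in all, crops included, and the job is handed in when it is done.

Besides the shell and the picture viewer there is one more tool, called after "Request:" as a command line: name --argument value ..., lists and objects as JSON in quotes. step_arm: Moves the arm, as the interface text tells. Its arguments: {"type":"object","properties":{"dp":{"type":"array","items":{"type":"array","items":{"type":"number"}}},"delta_rot":{"type":"array","items":{"type":"array","items":{"type":"number"}}},"claw":{"type":"array","items":{"type":"number"}}},"required":["dp","delta_rot","claw"]}

```bash
mkdir -p pics; cat > h.py <<'E'
import numpy as np, cv2
from scipy.spatial.transform import Rotation as R
from cell import bot
def grab(n,f):
    im=bot.get_image(n); cv2.imwrite(f'pics/{f}.png',im['color'][:,:,::-1]); return im
def ray(im,u,v):
    K=np.array(im['mtx']); d=np.array([(u-K[0,2])/K[0,0],-(v-K[1,2])/K[1,1],-1])
    r=np.array(im['rotation']); r=r if r.shape==(3,3) else R.from_quat(r).as_matrix()
    return np.array(im['position']),r@d
def onz(im,u,v,z):
    p,d=ray(im,u,v); return p+d*(z-p[2])/d[2]
def tri(a,ua,b,ub):
    p,d=ray(a,*ua);q,e=ray(b,*ub);s=np.linalg.lstsq(np.c_[d,-e],q-p,rcond=None)[0]
    x,y=p+d*s[0],q+e*s[1];return (x+y)/2,np.linalg.norm(x-y)
E
python3 - <<'E'
from h import *
import pickle
o=bot.get_obs();print(o['tool_pos'],o['eef_rot'],o['clock'])
d={}
for n in('scene','side','wrist'):
    d[n]=grab(n,n+'0'); print(n,{k:v for k,v in d[n].items() if k!='color'})
pickle.dump(d,open('d0.pkl','wb'))
E
```

```text
[5.99422344e-01 1.72263861e-06 2.30458765e-01] [ 7.07103451e-01  7.07109615e-01 -5.95319019e-04 -5.89740834e-04] 0.0
scene {'mtx': array([[387.38809971,   0.        , 320.98991812],
       [  0.        , 387.38809971, 193.55258818],
       [  0.        ,   0.        ,   1.        ]]), 'position': array([1.242352  , 0.10059228, 0.76365204]), 'rotation': array([0.2473155 , 0.29671665, 0.69860629, 0.60228193])}
side {'mtx': array([[492.92737649,   0.        , 319.52141092],
       [  0.        , 492.92737649, 197.51411102],
       [  0.        ,   0.        ,   1.        ]]), 'position': array([0.19573267, 0.96806248, 0.89962874]), 'rotation': array([-0.07877802,  0.42350924,  0.88802291, -0.16077703])}
wrist {'mtx': array([[309.70691629,   0.        , 319.4464984 ],
       [  0.        , 309.70691629, 200.13594644],
       [  0.        ,   0.        ,   1.        ]]), 'mount': array([[-6.87499706e-04,  9.46673521e-01,  3.22193687e-01,
         8.25246603e-02],
       [ 9.99999593e-01,  4.62534654e-04,  7.74782767e-04,
        -6.97570598e-04],
       [ 5.84440585e-04,  3.22194089e-01, -9.46673454e-01,
        -1.43166964e-01],
       [ 0.00000000e+00,  0.00000000e+00,  0.00000000e+00,
         1.00000000e+00]])}
```

View pics/scene0.png

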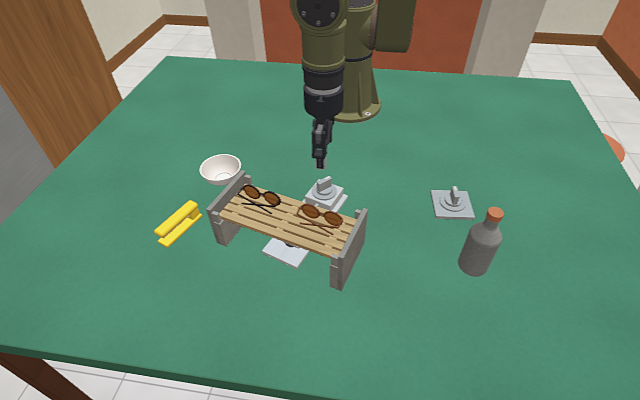

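View pics/side0.png

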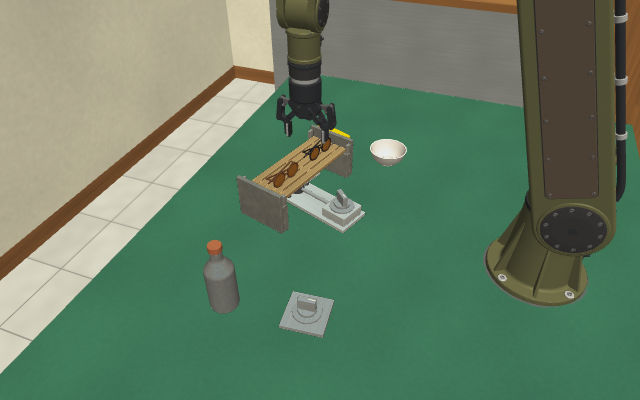

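View pics/wrist0.png

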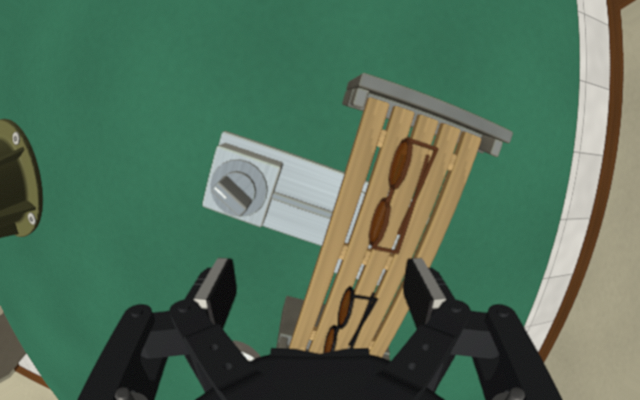

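Scene: lift knob near (323,185), spare at (453,195), shelf (290,215). Side: lift knob (342,198), spare (307,303). Wrist: lift knob at (237,193), its bar running from upper left to lower right.

```bash
python3 - <<'E'
import cv2,numpy as np
def c(n,x,y,w,h,s):
    return cv2.resize(cv2.imread(f'pics/{n}0.png')[y:y+h,x:x+w],None,fx=s,fy=s,interpolation=cv2.INTER_CUBIC)
a=c('wrist',197,150,80,80,5);b=c('scene',290,165,80,50,5)[:, :400];d=c('side',305,175,80,50,5)
o=np.zeros((500,800,3),np.uint8);o[:400,:400]=a;o[:250,400:]=b;o[250:500,400:]=d
cv2.imwrite('pics/crop0.png',o)
E
```

```text
(no output)
```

View pics/crop0.png

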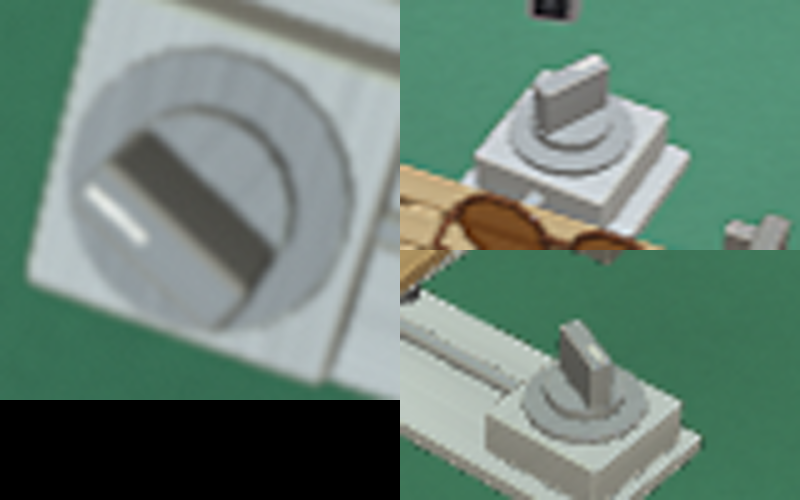

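The crop shows the bar's top-face corners: wrist (218,183),(246,208),(241,216),(212,190), with matching corners in scene and side.

```bash
cat >> h.py <<'E'
def wray(im,o,u,v):
    K=np.array(im['mtx']);a=np.array([u-K[0,2],v-K[1,2]])/K[0,0];t=np.linalg.norm(a)
    d=np.r_[a/t*np.sin(t)*[1,-1],-np.cos(t)];M=np.array(im['mount']);W=R.from_quat(o['eef_rot']).as_matrix()
    return np.array(o['tool_pos'])+W@M[:3,3],W@M[:3,:3]@d
def wz(im,o,u,v,z):
    p,d=wray(im,o,u,v);return p+d*(z-p[2])/d[2]
E
python3 - <<'E'
from h import *
import pickle
d=pickle.load(open('d0.pkl','rb'));o=bot.get_obs()
T={'wrist':[(218,183),(246,208.4),(240.6,215.6),(212,190)],'scene':[(318.6,184.4),(331.4,179),(331,176.4),(318,182)],'side':[(337,189.4),(346.6,197),(343,197.8),(341.4,189.4)]}
for n,c in T.items():
    P=np.array([wz(d[n],o,*x,.085) if n=='wrist' else onz(d[n],*x,.085) for x in c])[:,:2]
    r=cv2.minAreaRect((P*1000).astype(np.float32))
    print(n,P.round(4).tolist(),P.mean(0).round(4),[np.round(x,1) for x in r[1:]])
# disc/ring
print('disc w',wz(d['wrist'],o,197+210/5,150+190/5,.055))
# base plate/housing edge direction (wrist), housing lower edge top z=.041
P=[wz(d['wrist'],o,197+x/5,150+y/5,.041) for x,y in((30,280),(320,382))];v=P[1]-P[0];print('housing dir',np.degrees(np.arctan2(v[1],v[0])),np.linalg.norm(v),P[0],P[1])
E
```

```text
wrist [[0.4966, 0.0024], [0.5239, -0.0246], [0.5175, -0.0326], [0.4893, -0.0049]] [ 0.5068 -0.0149] [array([10.3, 39.5]), np.float64(45.6)]
scene [[0.5302, -0.0234], [0.5054, 0.0063], [0.4956, 0.0039], [0.5215, -0.0263]] [ 0.5132 -0.0099] [array([ 9. , 43.3]), np.float64(40.7)]
side [[0.5216, -0.0222], [0.4874, -0.0003], [0.4952, 0.0062], [0.5106, -0.0263]] [ 0.5037 -0.0106] [array([10.9, 39.4]), np.float64(43.0)]
disc w [ 0.50999398 -0.01191452  0.055     ]
housing dir -19.88249420649804 0.07495053547441213 [ 0.45847385 -0.03820572  0.041     ] [ 0.52895674 -0.06369582  0.041     ]
```

The rows are not in the units I measure in: shifts go in shares of 100 cm and turns go in shares of 2 pi rad. I convert before sending: -9.15 cm / 100 = -0.0915, -1.25 cm / 100 = -0.0125, -0.77 rad / 6.2832 = -0.1225.

Request:
step_arm --dp '[[-0.004,-0.03,0],[-0.008,-0.06,0],[-0.0125,-0.0915,0.01],[-0.0125,-0.0915,0.04],[-0.0125,-0.0915,0.07],[-0.0125,-0.0915,0.07],[-0.0125,-0.0915,0.07],[-0.0125,-0.0915,0.07]]' --delta_rot '[[0,0,-0.0223],[0,0,-0.0446],[0,0,-0.0668],[0,0,-0.0891],[0,0,-0.1114],[0,0,-0.1225],[0,0,-0.1225],[0,0,-0.1225]]' --claw '[1,1,1,1,1,1,1,1]'

```text
clock: 0.95
tool_pos: [0.5088, -0.0125, 0.1616]
eef_rot: [0.391, 0.921, 0.0, 0.0]
wrist_force: [0.0, -0.7, 0.5]
grip_width: 1.001
gripper_force: 0.0
```

```bash
python3 - <<'E'
from h import *
import pickle
o=bot.get_obs();im=grab('wrist','w1');s=grab('side','s1');pickle.dump((o,im,s),open('d1.pkl','wb'))
W=R.from_quat(o['eef_rot']).as_matrix();print(o['tool_pos'],np.degrees(np.arctan2(W[1,1],W[0,1])),o['q'])
b=im['color'][:,:,::-1];cv2.imwrite('pics/w1b.png',cv2.resize(b[80:380,170:470],None,fx=2,fy=2,interpolation=cv2.INTER_CUBIC))
E
```

```text
[ 0.50879456 -0.0124972   0.16158248] 44.016195680871284 [-2.45510226e-02  1.83965616e-01 -3.78489751e-01  1.00788252e+00
 -9.86211447e-06  7.78017816e-01]
```

View pics/w1b.png

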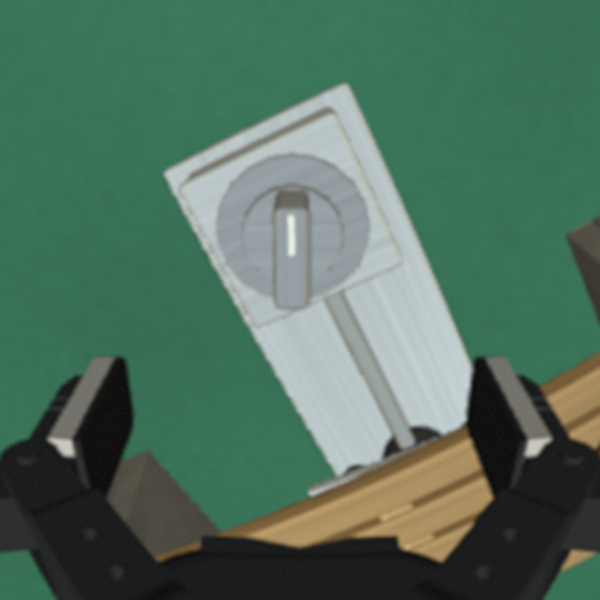

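The bar is aligned with the tool's x, top face x 273–310, y 208–308 in the 2x crop, so its centre is at full-image pixel (315.8, 209).

```bash
python3 - <<'E'
from h import *
import pickle
o,im,s=pickle.load(open('d1.pkl','rb'))
W=R.from_quat(o['eef_rot']).as_matrix()
for u,v,z in((315.75,209,.085),(170+291.5/2,80+208/2,.085),(170+291.5/2,80+308/2,.085),(170+293/2,80+228/2,.055)):
    p=wz(im,o,u,v,z);print(p,(W.T@(p-o['tool_pos']))*100)
E
```

```text
[ 0.50516174 -0.01414161  0.085     ] [ 0.13672817 -0.37792572  7.65808407]
[4.91570627e-01 5.01411277e-05 8.50000000e-02] [ 2.10171244 -0.36919121  7.65743155]
[ 0.51958835 -0.02922395  0.085     ] [-1.95035812 -0.38845975  7.65877673]
[ 0.5037341  -0.01223193  0.055     ] [ 0.37426252 -0.34884144 10.65801432]
```

Scaled: 9.9 cm / 100 = 0.099, 9 cm / 100 = 0.09.

Request:
step_arm --dp '[[0.001,-0.0027,0.03],[0.001,-0.0027,0.065],[0.001,-0.0027,0.09],[0.001,-0.0027,0.099],[0.001,-0.0027,0.099],[0.001,-0.0027,0.099]]' --delta_rot '[[0,0,0],[0,0,0],[0,0,0],[0,0,0],[0,0,0],[0,0,0]]' --claw '[1,1,1,1,0,-0.4]'

```text
clock: 1.65
tool_pos: [0.5069, -0.0137, 0.0635]
eef_rot: [0.39, 0.921, 0.0, 0.001]
wrist_force: [-0.2, -0.2, 0.3]
grip_width: 0.692
gripper_force: 0.0
```

Request:
step_arm --dp '[[0,0,0],[0,0,0],[0,0,0],[0,0,0],[0,0,0],[0,0,0]]' --delta_rot '[[0,0,0],[0,0,0],[0,0,0],[0,0,0],[0,0,0],[0,0,0]]' --claw '[-1,-1,-1,-1,-1,-1]'

```text
clock: 2.25
tool_pos: [0.5062, -0.0141, 0.0634]
eef_rot: [0.39, 0.921, -0.0, 0.001]
wrist_force: [-1.3, -1.3, 8.2]
grip_width: 0.155
gripper_force: 58.8
```

```bash
cat > look.py <<'E'
from h import *
import pickle,sys
o=bot.get_obs();s=grab('side','s'+sys.argv[1]);c=grab('scene','c'+sys.argv[1]);pickle.dump((o,s,c),open(f'l{sys.argv[1]}.pkl','wb'))
W=R.from_quat(o['eef_rot']).as_matrix();print(o['clock'],o['tool_pos'],'yaw',np.arctan2(W[1,1],W[0,1]),o['wrist_force'],o['wrist_torque'],o['grip_width'],o['gripper_force'],o['q'][5])
E
python3 look.py 2
```

```text
2.25 [ 0.50623092 -0.01408667  0.06342848] yaw 0.7699671456520052 [-1.26434697 -1.30270228  8.20401137] [-0.32410785  0.4557427   0.10118703] 0.15507668773300806 58.778947591781616 0.7736343674560479
```

Scaled: 0.5 rad / 6.2832 = 0.0796.

Request:
step_arm --dp '[[0,0,0],[0,0,0],[0,0,0],[0,0,0],[0,0,0],[0,0,0]]' --delta_rot '[[0,0,0.0191],[0,0,0.0382],[0,0,0.0573],[0,0,0.0796],[0,0,0.0796],[0,0,0.0796]]' --claw '[-1,-1,-1,-1,-1,-1]'

```text
clock: 2.95
tool_pos: [0.5066, -0.0139, 0.0634]
eef_rot: [0.606, 0.796, 0.0, 0.001]
wrist_force: [-2.5, -0.2, 6.6]
grip_width: 0.15
gripper_force: 58.7
```

```bash
cat > cmp.py <<'E'
from h import *
import pickle,sys
# shift of shelf's left end area (side view) & scene between pictures a and b
a,b=[pickle.load(open(f'l{k}.pkl','rb')) for k in sys.argv[1:3]]
for i,n,boxes in((1,'side',[(245,150,60,45),(265,155,40,35),(240,180,50,50),(195,240,50,75)]),(2,'scene',[(230,182,60,35),(290,205,70,40),(225,190,120,60),(440,185,70,90)])):
    A,B=[cv2.cvtColor(x[i]['color'],cv2.COLOR_RGB2GRAY).astype(np.float32) for x in(a,b)]
    for x,y,w,h in boxes:
        (s,r)=cv2.phaseCorrelate(A[y:y+h,x:x+w],B[y:y+h,x:x+w],cv2.createHanningWindow((w,h),cv2.CV_32F))
        print(n,(x,y,w,h),np.round(s,2),round(r,2))
E
python3 look.py 3; python3 cmp.py 2 3; python3 - <<'E'
import cv2,numpy as np
a=cv2.imread('pics/s3.png')[120:240,230:370];b=cv2.imread('pics/c3.png')[160:300,200:375]
f=lambda x:cv2.resize(x,(400,int(400/x.shape[1]*x.shape[0])),interpolation=cv2.INTER_CUBIC)
a,b=f(a),f(b);o=np.zeros((400,800,3),np.uint8);o[:len(a),:400]=a;o[:len(b),400:]=b;cv2.imwrite('pics/v3.png',o)
E
```

```text
2.95 [ 0.50659092 -0.01392751  0.0634448 ] yaw 0.26931842146385376 [-2.47035758 -0.20273984  6.5778536 ] [-0.18436859  0.29821532 -0.20588771] 0.14990930634841873 58.72186839580536 1.2743105514262303
side (245, 150, 60, 45) [-0.01  0.5 ] 1.0
side (265, 155, 40, 35) [ 0.02 -0.03] 1.0
side (240, 180, 50, 50) [-0.02  0.02] 1.0
side (195, 240, 50, 75) [0.03 0.45] 1.02
scene (230, 182, 60, 35) [-0.01 -0.01] 1.0
scene (290, 205, 70, 40) [0.03 0.  ] 1.0
scene (225, 190, 120, 60) [-0.01 -0.  ] 0.99
scene (440, 185, 70, 90) [-0.02 -0.  ] 0.98
```

View pics/v3.png

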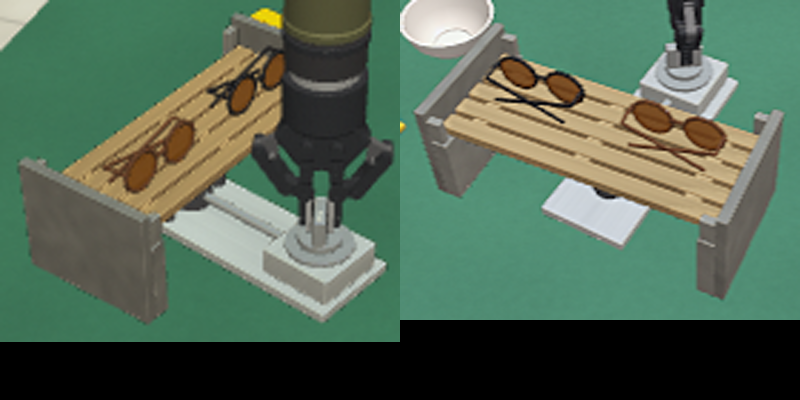

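The shelf has not moved (shifts are 0, apart from the 0.5 px artefact of odd box sizes), and the knob is following the gripper. I'll go on in small steps.

Scaled: 0.25 rad / 6.2832 = 0.0398.

Request:
step_arm --dp '[[0,0,0],[0,0,0],[0,0,0],[0,0,0]]' --delta_rot '[[0,0,0.0191],[0,0,0.0382],[0,0,0.0398],[0,0,0.0398]]' --claw '[-1,-1,-1,-1]'

```text
clock: 3.45
tool_pos: [0.5068, -0.0139, 0.0634]
eef_rot: [0.7, 0.714, 0.0, 0.001]
wrist_force: [-1.2, -1.0, 5.1]
grip_width: 0.153
gripper_force: 58.6
```

```bash
sed -i 's/60,45/60,44/;s/40,35/40,36/;s/50,75/50,76/;s/60,35/60,36/' cmp.py; python3 look.py 4; python3 cmp.py 2 4
```

```text
3.45 [ 0.50678101 -0.01392119  0.06343163] yaw 0.019536763544852086 [-1.17078434 -0.97624181  5.08329687] [-0.22883303  0.1729533  -0.09940415] 0.15258211119143567 58.64164888858795 1.5241466316361458
side (245, 150, 60, 44) [-0.02  0.49] 1.0
side (265, 155, 40, 36) [-0.03 -0.01] 1.0
side (240, 180, 50, 50) [-0.02 -0.02] 1.0
side (195, 240, 50, 76) [-0.01 -0.04] 1.01
scene (230, 182, 60, 36) [ 0.01 -0.01] 1.0
scene (290, 205, 70, 40) [0.04 0.01] 1.0
scene (225, 190, 120, 60) [-0.01  0.  ] 1.0
scene (440, 185, 70, 90) [-0.   -0.01] 0.96
```

Scaled: 0.2 rad / 6.2832 = 0.0318.

Request:
step_arm --dp '[[0,0,0],[0,0,0],[0,0,0],[0,0,0]]' --delta_rot '[[0,0,0.0159],[0,0,0.0318],[0,0,0.0318],[0,0,0.0318]]' --claw '[-1,-1,-1,-1]'

```text
clock: 3.95
tool_pos: [0.5069, -0.014, 0.0634]
eef_rot: [0.767, 0.641, 0.001, 0.001]
wrist_force: [-0.7, 0.7, 6.9]
grip_width: 0.153
gripper_force: 58.8
```

```bash
python3 look.py 5; python3 cmp.py 2 5
```

```text
3.95 [ 0.50690392 -0.01395526  0.06340017] yaw -0.17905613356256192 [-0.72898399  0.72588578  6.86095096] [-0.25505315  0.14296724 -0.13658472] 0.15272727251644713 58.765554428100586 1.722687093372668
side (245, 150, 60, 44) [-0.26 -0.32] 0.89
side (265, 155, 40, 36) [-0.12 -0.87] 0.86
side (240, 180, 50, 50) [-0.12 -0.02] 1.01
side (195, 240, 50, 76) [ 0.05 -0.09] 1.02
scene (230, 182, 60, 36) [-0.   -0.92] 0.96
scene (290, 205, 70, 40) [ 0.04 -0.92] 0.99
scene (225, 190, 120, 60) [ 0.02 -0.67] 1.0
scene (440, 185, 70, 90) [-0.03 -0.  ] 0.97
```

The shelf has risen evenly, about 0.9 px or 2.5 mm, so it is propped. Now let go and go up.

Scaled: -13 cm / 100 = -0.13, -10 cm / 100 = -0.1.

Request:
step_arm --dp '[[0,0,0],[0,0,0],[0,0,0],[0,0,0],[0,0,-0.02],[0,0,-0.06],[0,0,-0.1],[0,0,-0.13]]' --delta_rot '[[0,0,0],[0,0,0],[0,0,0],[0,0,0],[0,0,0],[0,0,0],[0,0,0],[0,0,0]]' --claw '[-0.4,0,0.3,0.5,0.5,0.5,0.5,0.5]'

```text
clock: 4.85
tool_pos: [0.5063, -0.0136, 0.1946]
eef_rot: [0.768, 0.641, 0.001, 0.0]
wrist_force: [1.2, -0.5, 0.2]
grip_width: 0.751
gripper_force: 0.0
```

Request:
step_arm --dp '[[0,0,0],[0,0,0],[0,0,0]]' --delta_rot '[[0,0,0],[0,0,0],[0,0,0]]' --claw '[0.5,0.5,0.5]'

```text
clock: 5.15
tool_pos: [0.5049, -0.0136, 0.191]
eef_rot: [0.768, 0.641, -0.001, -0.001]
wrist_force: [-0.0, 0.5, -0.7]
grip_width: 0.749
gripper_force: 0.0
```

```bash
python3 look.py 6; python3 cmp.py 2 6; python3 - <<'E'
from h import *
import pickle
c=pickle.load(open('l6.pkl','rb'))[2]
def pr(p):
    r=R.from_quat(c['rotation']).as_matrix().T@(np.array(p)-c['position']);return c['mtx'][0,0]*-r[1]/-r[2]
p=onz(c,290,215,.1);print('px per mm',pr(p)-pr(p+[0,0,.001]))
E
```

```text
5.15 [ 0.50493123 -0.01362743  0.19100296] yaw -0.17989557723786728 [-0.00290461  0.45933695 -0.73839643] [0.02996645 0.02111567 0.00260072] 0.749042986412296 0.0 1.7237203486224857
side (245, 150, 60, 44) [-0.24 -0.29] 0.89
side (265, 155, 40, 36) [-0.12 -0.79] 0.86
side (240, 180, 50, 50) [-0.1  -0.03] 1.01
side (195, 240, 50, 76) [-0.   -0.08] 1.02
scene (230, 182, 60, 36) [-0.01 -0.9 ] 0.96
scene (290, 205, 70, 40) [ 0.05 -0.93] 0.99
scene (225, 190, 120, 60) [ 0.02 -0.68] 1.0
scene (440, 185, 70, 90) [0.02 0.01] 0.97
px per mm 0.291243389880961
```

View pics/c6.png

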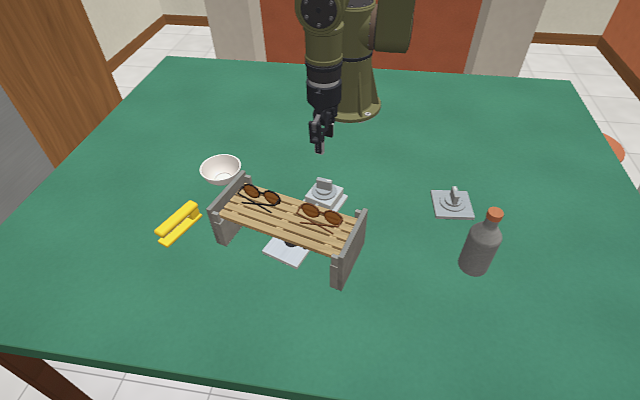

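The shelf is held about 3 mm up, level at (290,215), with the gripper clear above the knob at (318,150) and the spare knob untouched at (453,195).

```bash
python3 -c "
from cell import bot
print(bot.hand_in())"
```

```text
the job is handed in; nothing more can be done
None
```

I turned the lift knob about 0.95 rad clockwise, so the plate now props the shelf about 3 mm up and level; I let go of the knob, left the spare knob alone, and handed the job in at about 5 s (no verdict was returned).

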